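Put the engraver's air unit into service

TASK

On the bench's air unit, first turn the red isolator handle clockwise until its white stripe points at its green dot, then turn the blue selector handle, which only frees once the isolator is fully turned and must not be forced before that, anticlockwise to its own green dot. Leave both handles at their green dots, and do not disturb the black lamp dimmer knob, the ball vise or the graver lying nearby.

Things in the scene. Friction and masses are not known exactly. Their poses are not given: they have to be found in the camera images.
- isolator (a joint): Red isolator's angle: 0 = off (stripe at white dot), 1.309 (75 degrees) = fully on, at its stop (stripe at green dot); grows clockwise seen from above. Starts within 0.1 of 0. Slight friction (0.08 N m), stays where left. Under the bar turns a bare steel plate, about 108 mm across, 6 mm thick, one flat; its rim blocks the selector's plate until the isolator is within about 15 degrees of fully on.
- isolator_grip (a point): Middle of the red isolator handle, an upright bar 46 mm long, 14 wide, 38 high on its steel plate, on the left half of the air unit (fixed dark grey box 150 x 250 x 45 mm). On the vertical turning axis, 75.5 mm above the bench, 24 above the plate, 14 below the bar's top. x runs along the bar to the end with the white stripe, z up.
- selector (a joint): Blue selector's angle: 0 = off (stripe at white dot), 1.309 (75 degrees) = fully on, at its stop (stripe at green dot); grows anticlockwise seen from above. Starts within 0.1 of 0. Until the isolator is on it gives only about 13 degrees; then it turns with slight friction (0.08 N m) and stays where left. Once turned it locks the isolator.
- selector_grip (a point): Point in the middle of the blue selector handle, a bar of the same size and build as the isolator's, 96 mm from it: on the turning axis, 75.5 mm above the bench, 24 mm above its steel plate. Its x axis runs along the bar towards the end with the white stripe, z up.
- dimmer_pointer (a point): Bystander: the pointer mark, 18 mm off the axis, on top of the black lamp dimmer knob (40 mm across), on a fixed grey box 80 x 80 x 35 mm; the knob's top stands 79 mm above the bench. It stands beside the left or right end of the air unit. Not to be turned.
- vise: Bystander: dark steel ball vise on a black rubber foot with two bright jaws, 100 mm across, 86 mm high, 2.5 kg, loose on the bench at the air unit's other end; origin under its centre.
- graver: Bystander: graver with a pale wooden handle and a steel blade, 120 mm long, 26 mm high, loose on the bench along the far side of the air unit; origin under its middle, x towards the blade.

How it is judged:
On the way:
1. the isolator is turned on, to within 10 degrees of its stop, while the selector is still off (under 20 degrees) (value of joint isolator above 1.134 rad and value of joint selector below 0.35 rad), for 0.2 s.
At the end, for the whole second after the job is handed in: Isolator and selector both stand within 10 degrees of fully on (joint values above 1.134 rad), at rest (value of joint each of isolator, selector above 1.134 rad and velocity of joint isolator between -0.05 and 0.05 rad/s and velocity of joint selector between -0.05 and 0.05 rad/s); the robot touches nothing.
It fails at once if the selector is forced past its lock (beyond 34 degrees while the isolator is not on) (value of joint selector above 0.6 rad and value of joint isolator below 0.9 rad).
It fails at once if the dimmer knob is turned by more than about 16 degrees (distance of dimmer_pointer from where it was at the start of the episode above 0.005 m).
It fails at once if the vise is shifted by more than 20 mm (distance of vise from where it was at the start of the episode above 0.02 m).
It fails at once if the graver is shifted by more than 20 mm (distance of graver from where it was at the start of the episode above 0.02 m).
It also fails if it takes over 45 s, if anything falls off the work surface, if the arm or the gripper's body presses on something with over 40 N, if the wrist force passes 120 N, or if a joint passes its speed limit or range.

ROBOT

A 6-joint arm with a two-finger parallel gripper is mounted at the origin on the work surface. World frame = base frame: x ahead of the robot, y to its left, z up, the work surface at z = 0. Lengths are in m, angles in rad, forces in N, time in s.
With the tool pointing down it reaches from about 0.35 to 0.925 m from the base axis. Payload 6.4 kg.
Tool frame: the origin (TCP) lies on the mounting face of the last link; the fingertips stand 173 mm ahead of it and the grasp point (between the pads) lies 155 mm ahead of it (arm.grip_point_offset is the distance from the TCP to the grasp point, in m); z points along the fingers, y is the line along which they close (so a half turn about z gives the same grasp; the last joint's range is limited). The gripper opens to 85 mm and grips with 20 to 120 N. Pads are 22 mm wide; open, the fingers measure 114 mm over their backs; the gripper's body (76 mm by 85 mm) begins 54 mm behind the grasp point. The pads swing forward as they close: fully open they stand 13 mm farther back than shut.
Start: joints at [1.112, 0.245, 1.558, -0, 1.339, -0.174], TCP at [0.183, 0.624, 0.405] pointing down, gripper open.
Joint ranges: [-3.13, 3.13], [-1.02, 2.26], [0.13, 2.54], [-0.95, 4.09], [0.21, 2.88], [-2.74, 2.74]. Speed limits (rad/s): [2.57, 2.57, 3.14, 3.14, 3.14, 3.14].

INTERFACE

Orientations are given as a unit quaternion [x, y, z, w].
In Python, from rig import arm gives the robot as it stands.
- The arm moves only by the tool move_arm, never from a script. Its argument "increments" is a list that holds one entry, the list of rows, each a list of 6 numbers: the shift along the tool's x, y, z each as a share of 0.6 m, from -1 to 1, then the turn, a rotation vector about the tool's x, y, z each as a share of 2 pi rad, from -1 to 1. In form: [[[tx, ty, tz, wx, wy, wz], ...]]. A call has 1 to 8 rows; each row is the pose to reach, as a shift and turn from the pose commanded when the call began, along the tool's axes at that moment, turning the shorter way round; what a row does not reach only later rows make up. A row lasts 1/8 s, in which the tool goes at most 62.5 mm and 10.7 degrees, less where a joint would pass 70% of its speed; a pose out of reach is approached as far as the arm can. A call with a number of a shift or a turn outside -1 to 1 is refused whole. A call with a gripper value outside its range is refused whole. "gripper" is the opening, from 0 (shut) to 1 (fully open), set as the call begins (left out, the last holds). The fingers move at their own pace and stop on an object; "force" is the grip in N (left out, the last holds). Time passes only in rows, so rows that repeat a pose let the fingers close. It gives the time, the measured TCP pose, the force, the opening and the grip force at its end, in the units of the state.
- arm.observe(): the state, without advancing time (a new reading comes with each control period).
- arm.grab_frame(name): name is "side" or "top" or "wrist"; returns the picture (400x640x3 uint8, blue, green, red); there is no depth.
- arm.camera_model(name): a dict with "fx", "fy", "cx", "cy" (pixels), "position" and "attitude" of the camera in the world. Camera axes: x right, y up, looking along -z (the intrinsics and any distortion apply to the point x, -y, -z); pixel columns grow to the right and rows downward; lengths in m; the calibration is good to about 2 mm. The wrist camera is an equidistant fisheye: a pixel r from the principal point sees the ray r / f radians off the axis. A picture is of the moment at which its call begins: read the wrist's pose just before it. camera_model takes no time and is no camera call; for the wrist camera it gives the pose at the moment of the call.
- arm.job_done(): hands the job in; it is judged then, once.
The state is a dict: "t": time; "qpos": joint angles; "dq": joint speeds; "tau": joint torques, N m; "eef_pos": TCP position; "orientation": TCP orientation; "contact_force": force on the tool from outside, world axes, zero at the start; "torque": the same for the moment, N m; "width": finger opening in m; "grip_force": force on a finger pad.
Only numpy, scipy, OpenCV 4.12 (cv2) and the standard library are available. Lean on these libraries where they do the work, as an engineer would, in place of code of your own. Each camera call takes 0.05 s, during which the arm holds its last target. There are 200 camera calls.

## Working session

There is one attempt and no reset: what is moved stays moved. The work goes in short steps, Python scripts to look and compute and a tool call to move; the robot and the scene stay as the last step left them, time stands still between calls to the robot, and variables do not carry over. Pictures are saved under pics/ and viewed, at most 10 in all, crops included, and the job is handed in when it is done.

Besides the shell and the picture viewer there is one more tool, called after "Emit:" by a JSON object that holds its "method" and its "body", one argument or row to a line. move_arm: Moves the arm, as the interface text tells. Shift numbers are shares of 0.6 m and turn numbers shares of 2 pi rad, none past 1 either way. Its arguments: {"type":"object","properties":{"increments":{"type":"array"},"gripper":{"type":"number"},"force":{"type":"number"}},"required":["increments"]}

```bash
mkdir -p pics; ls; python3 - <<'E'
from rig import arm
import cv2,numpy as np
s=arm.observe();print(s['t'],s['eef_pos'],s['orientation'],s['width'])
for n in ("top","side"):
    print(n,arm.camera_model(n)); cv2.imwrite(f'pics/{n}0.png',arm.grab_frame(n))
E
```

```text
pics
0.0 [0.1825022  0.62361789 0.40355963] [ 1.41913700e-01  9.89878547e-01 -9.30114068e-04 -3.13029907e-04] 0.08517555485189167
top {'fx': 493.3959987134768, 'fy': 493.3959987134768, 'cx': 319.4250671420137, 'cy': 199.72338736586235, 'position': array([0.41917094, 0.05589672, 1.35144772]), 'attitude': array([ 0.05060795, -0.04359088, -0.70231721,  0.70872364])}
side {'fx': 478.7401966815074, 'fy': 478.7401966815074, 'cx': 318.77795772490526, 'cy': 194.6407938339953, 'position': array([ 0.51638558, -0.81011289,  0.57459705]), 'attitude': array([ 0.49616382, -0.02000044, -0.03831649,  0.8671524 ])}
```

View pics/top0.png

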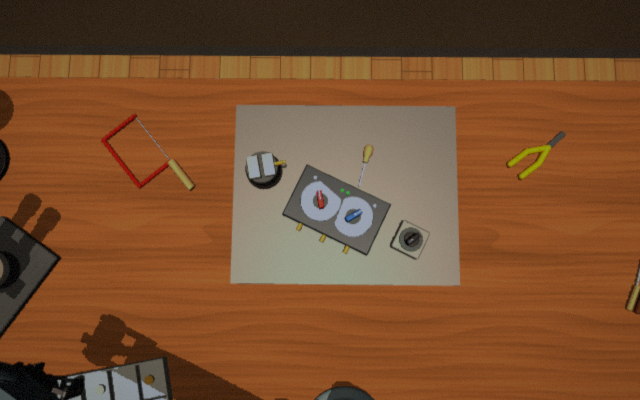

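View pics/side0.png

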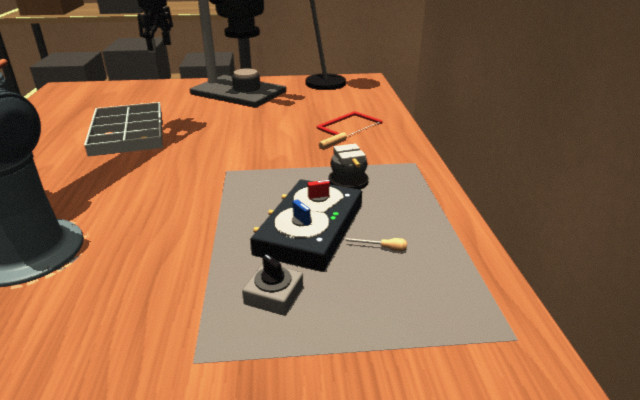

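```bash
cat > h.py <<'E'
from rig import arm
import cv2,numpy as np
from scipy.spatial.transform import Rotation as R
def cast(m,uv,z):
    uv=np.atleast_2d(np.float64(uv)); d=np.c_[(uv[:,0]-m['cx'])/m['fx'],-(uv[:,1]-m['cy'])/m['fy'],-np.ones(len(uv))]
    d=R.from_quat(m['attitude']).apply(d); p=m['position']
    return p+d*((z-p[2])/d[:,2])[:,None]
def mask(img,c):
    b,g,r=[img[...,i].astype(int) for i in range(3)]
    return {'red':(r>90)&(g<60)&(b<70),'blue':(b>90)&(r<90)&(b>g+35),'green':(g>100)&(r<80)&(b<110)}[c].astype(np.uint8)
def blobs(mk,roi,amin=3):
    x0,y0,x1,y1=roi; m=np.zeros_like(mk); m[y0:y1,x0:x1]=mk[y0:y1,x0:x1]
    n,l,s,c=cv2.connectedComponentsWithStats(m)
    return [(s[i,4],c[i],np.argwhere(l==i)[:,::-1]) for i in range(1,n) if s[i,4]>=amin]
E
python3 - <<'E'
from h import *
for n,roi in (('top',(280,150,400,260)),('side',(240,170,370,270))):
    img=cv2.imread(f'pics/{n}0.png'); m=arm.camera_model(n)
    for c in('red','blue','green'):
        for a,ce,px in blobs(mask(img,c),roi):
            z=.0455 if c=='green' else .0895
            P=cast(m,px,z)[:,:2]; w,V=np.linalg.eigh(np.cov(P.T)) if a>5 else (0,np.eye(2))
            print(n,c,a,ce.round(1),cast(m,ce,z)[0].round(4),'axis deg',np.degrees(np.arctan2(V[1,1],V[0,1])).round(1),np.sqrt(w)*np.sqrt(12))
    if n=='top':
        hsv=cv2.cvtColor(img,cv2.COLOR_BGR2HSV); 
        cv2.imwrite('pics/crop.png',cv2.resize(img[155:265,275:435],None,fx=5,fy=5,interpolation=cv2.INTER_CUBIC))
E
```

```text
top red 42 [320.3 200.8] [0.5855 0.067  0.0895] axis deg -167.1 [0.01674328 0.04092716]
top blue 62 [351.9 215.6] [ 0.548  -0.0146  0.0895] axis deg 121.7 [0.01398783 0.04037247]
top green 15 [341.5 189.9] [0.6214 0.0108 0.0455] axis deg -167.7 [0.00975783 0.01119409]
top green 14 [347.5 192.3] [ 0.615  -0.0052  0.0455] axis deg 106.3 [0.01000472 0.01012157]
side red 61 [315.7 183.6] [0.5836 0.0579 0.0895] axis deg 179.5 [0.01544956 0.04485688]
side blue 49 [298.9 204.6] [ 0.5444 -0.0221  0.0895] axis deg 115.0 [0.01028109 0.04321271]
side green 31 [334.  215.4] [0.616  0.001  0.0455] axis deg 66.3 [0.01205763 0.03150082]
```

View pics/crop.png

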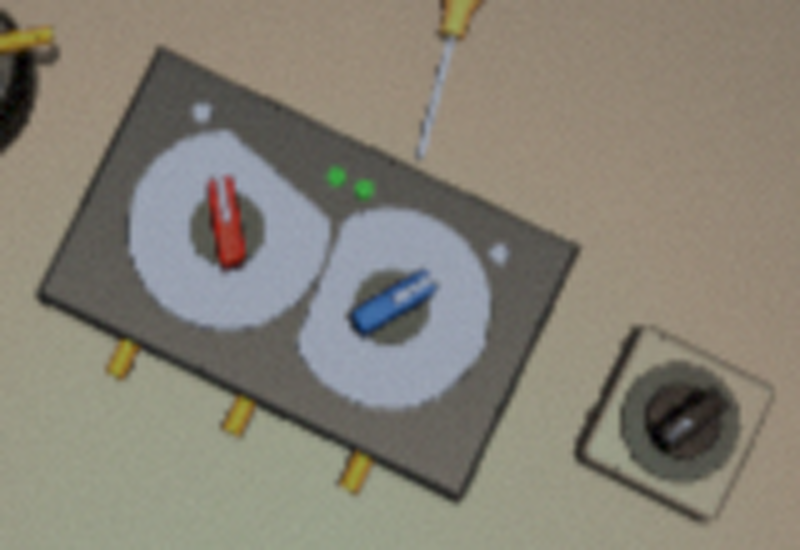

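```bash
cat >> h.py <<'E'
OFF=arm.grip_point_offset
def plan(xy,z,yaw):
    "row to bring the grasp point to xy,z with tool x at yaw deg, tool down"
    s=arm.observe(); R0=R.from_quat(s['orientation']); a=np.radians(yaw)/2
    Rt=R.from_quat([np.cos(a),np.sin(a),0,0]); p=np.array([*xy,z+OFF])
    d=R0.inv().apply(p-s['eef_pos'])/.6; w=(R0.inv()*Rt).as_rotvec()/(2*np.pi)
    return np.r_[d,w].round(4)
def now():
    s=arm.observe(); r=R.from_quat(s['orientation']); x=r.apply([1,0,0]); g=s['eef_pos']+r.apply([0,0,OFF])
    print('t',round(s['t'],2),'grasp',g.round(4),'yaw',np.degrees(np.arctan2(x[1],x[0])).round(2),'tilt',r.apply([0,0,1]).round(3),'F',np.round(s['contact_force'],1),'M',np.round(s['torque'],2),'w',round(s['width'],4),'gf',np.round(s['grip_force'],1),'q',np.round(s['qpos'],2))
    return s
E
python3 - <<'E'
from h import *
from scipy.optimize import least_squares
img=cv2.imread('pics/top0.png'); m=arm.camera_model('top'); print(OFF)
g=cv2.cvtColor(img,cv2.COLOR_BGR2HSV); br=((g[...,2]>125)&(g[...,1]<70)).astype(np.uint8)
roi=np.zeros_like(br); 
hull=np.array([[307,165],[390,205],[367,254],[284,213]]); cv2.fillPoly(roi,[hull],1)
roi=cv2.erode(roi,np.ones((3,3)))
n,l,s,c=cv2.connectedComponentsWithStats(br*roi)
for i in range(1,n):
    if s[i,4]>3: print(s[i],c[i].round(1),cast(m,c[i],.0455)[0].round(4))
for c0 in((321,201),(353.5,217)):
    # radial edge: sample brightness along rays
    C=cast(m,c0,.0515)[0,:2]; V=g[...,2].astype(np.float32); pts=[]
    cnts,_=cv2.findContours(br*roi,cv2.RETR_EXTERNAL,cv2.CHAIN_APPROX_NONE)
    P=cast(m,np.vstack([k[:,0] for k in cnts]),.0515)[:,:2]
    for _ in range(4):
        r=np.hypot(*(P-C).T); Q=P[(r>.049)&(r<.058)]
        C=least_squares(lambda v:np.hypot(*(Q-v[:2]).T)-v[2],[*C,.054],loss='soft_l1',f_scale=.001).x; print('plate',C.round(4),len(Q)); C=C[:2]
E
```

```text
0.1547
[314 176   3   3   9] [315. 177.] [0.6558 0.0822 0.0455]
[ 301  181   72   56 1940] [336.6 209.3] [0.569  0.0238 0.0455]
[373 204   4   4  11] [374.4 205.5] [ 0.5801 -0.0768  0.0455]
plate [0.5919 0.0668 0.0526] 86
plate [0.5919 0.0672 0.0524] 90
plate [0.5919 0.0672 0.0523] 89
plate [0.5919 0.0672 0.0523] 89
plate [ 0.5499 -0.0192  0.0518] 80
plate [ 0.5503 -0.0184  0.0518] 96
plate [ 0.5503 -0.0183  0.0519] 95
plate [ 0.5503 -0.0183  0.0519] 95
```

```bash
python3 - <<'E'
from h import *
now(); print(plan((.5919,.0672),.17,-167))
E
```

```text
t 0.1 grasp [0.1824 0.6234 0.249 ] yaw 163.68 tilt [-0.001 -0.002 -1.   ] F [ 0.4 -0.4 -0.1] M [ 0.03  0.02 -0.01] w 0.0853 gf 0.0 q [ 1.11  0.25  1.56  0.    1.34 -0.17]
[-9.154e-01 -6.981e-01  1.325e-01 -3.000e-04 -1.000e-04 -8.140e-02]
```

Emit:
{"method": "move_arm", "body": {
  "increments": [
    [[-0.915,-0.698,0.1,0,0,-0.0814],[-0.915,-0.698,0.13,0,0,-0.0814],[-0.915,-0.698,0.13,0,0,-0.0814],[-0.915,-0.698,0.13,0,0,-0.0814],[-0.915,-0.698,0.13,0,0,-0.0814],[-0.915,-0.698,0.13,0,0,-0.0814],[-0.915,-0.698,0.13,0,0,-0.0814],[-0.915,-0.698,0.13,0,0,-0.0814]]
  ],
  "gripper": 0.55,
  "force": 40
}}

```text
t: 1.1
eef_pos: [0.4759, 0.2245, 0.3491]
orientation: [-0.113, 0.994, 0.0, -0.0]
contact_force: [1.7, 0.6, 0.3]
width: 0.047
grip_force: 0.0
```

```bash
python3 - <<'E'
from h import *
now(); print(plan((.5919,.0672),.17,-167))
E
```

```text
t 1.1 grasp [0.4758 0.2245 0.1944] yaw -167.02 tilt [-0.  0. -1.] F [1.7 0.6 0.3] M [-0.02 -0.03  0.02] w 0.047 gf 0.0 q [ 0.23  0.01  1.92  0.    1.21 -1.57]
[-1.296e-01 -2.989e-01  4.050e-02  0.000e+00 -0.000e+00 -1.000e-04]
```

Emit:
{"method": "move_arm", "body": {
  "increments": [
    [[-0.13,-0.3,0.04,0,0,0],[-0.13,-0.3,0.04,0,0,0],[-0.13,-0.3,0.04,0,0,0],[-0.13,-0.3,0.04,0,0,0],[-0.13,-0.3,0.04,0,0,0],[-0.13,-0.3,0.04,0,0,0]]
  ]
}}

```text
t: 1.85
eef_pos: [0.5909, 0.0697, 0.3254]
orientation: [-0.114, 0.993, 0.0, -0.0]
contact_force: [-0.8, 0.1, -0.4]
width: 0.0469
grip_force: 0.0
```

```bash
python3 - <<'E'
from h import *
now(); print(plan((.5919,.0672),.17,-167)); print(arm.camera_model('wrist')); cv2.imwrite('pics/w1.png',arm.grab_frame('wrist'))
E
```

```text
t 1.85 grasp [0.5908 0.0698 0.1707] yaw -166.93 tilt [-0.001  0.    -1.   ] F [-0.8  0.1 -0.4] M [-0.03  0.04  0.  ] w 0.0469 gf 0.0 q [-0.07  0.2   1.76  0.    1.18 -1.87]
[-0.0007 -0.0045  0.0011  0.0001 -0.0001  0.0002]
{'fx': 309.70691628693146, 'fy': 309.70691628693146, 'cx': 319.21793769429377, 'cy': 196.0491051668526, 'position': array([0.52074379, 0.05342862, 0.2935782 ]), 'attitude': array([-0.08808809, -0.11145241,  0.77530696,  0.61540065])}
```

View pics/w1.png

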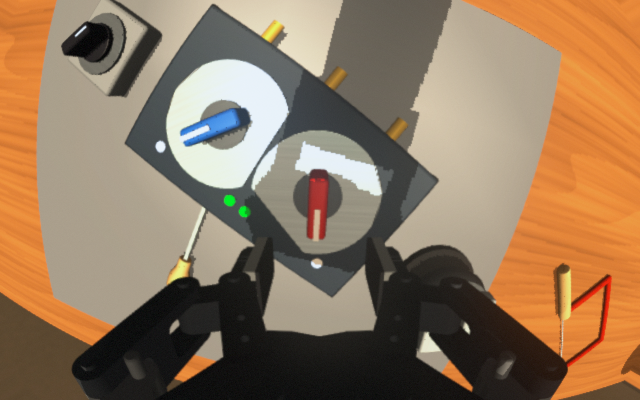

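The wrist view shows the red bar spanning about (318,170) to (316,240), with its stripe towards the white dot at (317,263). The fingers straddle it, and the blue bar is at (215,128). I'll refine both axes from this closer view.

```bash
cat >> h.py <<'E'
def wcast(m,uv,z):
    uv=np.atleast_2d(np.float64(uv)); x=(uv[:,0]-m['cx']); y=(uv[:,1]-m['cy']); r=np.hypot(x,y)+1e-9; th=r/m['fx']
    d=np.c_[np.sin(th)*x/r,-np.sin(th)*y/r,-np.cos(th)]; d=R.from_quat(m['attitude']).apply(d); p=m['position']
    return p+d*((z-p[2])/d[:,2])[:,None]
E
python3 - <<'E'
from h import *
img=cv2.imread('pics/w1.png'); m=arm.camera_model('wrist')
for c,roi in(('red',(285,150,350,250)),('blue',(165,95,260,155)),('green',(215,185,260,225))):
    for a,ce,px in blobs(mask(img,c),roi,8):
        z=.0455 if c=='green' else .0895
        P=wcast(m,px,z)[:,:2]; w,V=np.linalg.eigh(np.cov(P.T)); (ctr,sz,_)=cv2.minAreaRect(np.float32(P)*1000)
        print(c,a,ce.round(1),'centre',wcast(m,ce,z)[0].round(4),'rect',np.round(ctr,1),np.round(sz,1),'ax',np.degrees(np.arctan2(V[1,1],V[0,1])).round(1))
for n,uv in(('wdotR',(317,263)),('wdotB',(160,147))): print(n,wcast(m,uv,.0455)[0].round(4))
for n,uv in(('hubR',(317.5,195)),('hubB',(221,123))): print(n,wcast(m,uv,.0515)[0].round(4))
E
```

```text
red 908 [317.3 202.9] centre [0.5842 0.0671 0.0895] rect [588.1  67.8] [44.9 13.6] ax -169.9
blue 885 [213.8 125.4] centre [ 0.5466 -0.014   0.0895] rect [548.4 -17.1] [13.2 44. ] ax 121.9
green 135 [229.1 200.1] centre [ 0.6129 -0.0047  0.0455] rect [612.9  -4.8] [11.1 11. ] ax 118.1
green 117 [243.6 211.4] centre [0.62   0.0096 0.0455] rect [620.2   9.5] [ 9.9 10.8] ax 169.6
wdotR [0.6537 0.0826 0.0455]
wdotB [ 0.5797 -0.0766  0.0455]
hubR [0.5894 0.0682 0.0515]
hubB [ 0.5484 -0.0208  0.0515]
```

Emit:
{"method": "move_arm", "body": {
  "increments": [
    [[0.001,-0.003,0.08,0,0,0],[0.001,-0.003,0.12,0,0,0],[0.001,-0.003,0.154,0,0,0],[0.001,-0.003,0.154,0,0,0]]
  ]
}}

```text
t: 2.4
eef_pos: [0.5906, 0.0673, 0.2317]
orientation: [-0.114, 0.994, 0.0, -0.001]
contact_force: [-0.1, 0.0, 0.5]
width: 0.047
grip_force: 0.0
```

```bash
python3 - <<'E'
from h import *
now(); print(plan((.590,.0675),.078,-167))
E
```

```text
t 2.4 grasp [0.5902 0.0674 0.077 ] yaw -166.95 tilt [-0.003  0.    -1.   ] F [-0.1  0.   0.5] M [-0.01  0.02  0.04] w 0.047 gf 0.0 q [-0.08  0.33  1.8   0.    1.01 -1.88]
[ 0.0009  0.0005 -0.0017  0.0001 -0.0004  0.0001]
```

Well placed at (0.590, 0.067). I'll close on the red bar.

Emit:
{"method": "move_arm", "body": {
  "increments": [
    [[0,0,0,0,0,0],[0,0,0,0,0,0],[0,0,0,0,0,0],[0,0,0,0,0,0],[0,0,0,0,0,0],[0,0,0,0,0,0]]
  ],
  "gripper": 0.0,
  "force": 40
}}

```text
t: 3.15
eef_pos: [0.5917, 0.0678, 0.2348]
orientation: [-0.113, 0.994, 0.001, 0.001]
contact_force: [-1.9, 7.0, 3.8]
width: 0.0134
grip_force: 41.0
```

```bash
python3 - <<'E'
from h import *
now()
E
```

```text
t 3.15 grasp [0.5919 0.0683 0.0801] yaw -167.07 tilt [ 0.001  0.003 -1.   ] F [-1.9  7.   3.8] M [ 1.06  0.36 -0.22] w 0.0134 gf 41.0 q [-0.08  0.33  1.8   0.    1.02 -1.88]
```

Emit:
{"method": "move_arm", "body": {
  "increments": [
    [[0,0.002,0,0,0,0.022],[0,0.002,0,0,0,0.046],[0,0.002,0,0,0,0.07],[0,0.002,0,0,0,0.094],[0,0.002,0,0,0,0.118],[0,0.002,0,0,0,0.142],[0,0.002,0,0,0,0.15],[0,0.002,0,0,0,0.15]]
  ]
}}

```text
t: 4.15
eef_pos: [0.5915, 0.0673, 0.2348]
orientation: [0.35, 0.937, -0.001, 0.0]
contact_force: [-4.7, -3.0, 5.7]
width: 0.013
grip_force: 40.4
```

```bash
python3 - <<'E'
from h import *
now()
E
```

```text
t 4.15 grasp [0.5915 0.0671 0.0801] yaw 139.0 tilt [ 0.    -0.001 -1.   ] F [-4.7 -3.   5.7] M [-0.5   0.75 -0.  ] w 0.013 gf 40.4 q [-0.08  0.33  1.8  -0.    1.02 -0.93]
```

Emit:
{"method": "move_arm", "body": {
  "increments": [
    [[0,0,0,0,0,0.022],[0,0,0,0,0,0.042],[0,0,0,0,0,0.058],[0,0,0,0,0,0.06],[0,0,0,0,0,0.06]]
  ]
}}

```text
t: 4.78
eef_pos: [0.5913, 0.0671, 0.2348]
orientation: [0.519, 0.855, -0.001, 0.0]
contact_force: [-6.4, -4.5, 7.9]
width: 0.0135
grip_force: 40.6
```

```bash
python3 - <<'E'
from h import *
now()
E
```

```text
t 4.78 grasp [0.5912 0.0668 0.0801] yaw 117.45 tilt [-0.001 -0.002 -1.   ] F [-6.4 -4.5  7.9] M [-0.7   1.01  0.06] w 0.0135 gf 40.6 q [-0.08  0.33  1.8  -0.    1.02 -0.55]
```

Emit:
{"method": "move_arm", "body": {
  "increments": [
    [[0,0,0,0,0,0.004],[0,0,0,0,0,0.006],[0,0,0,0,0,0.006]]
  ]
}}

```text
t: 5.15
eef_pos: [0.5913, 0.0672, 0.2348]
orientation: [0.533, 0.846, -0.002, 0.001]
contact_force: [-6.2, -4.0, 7.5]
width: 0.0132
grip_force: 48.2
```

```bash
python3 - <<'E'
from h import *
now()
E
```

```text
t 5.15 grasp [0.5912 0.0667 0.0801] yaw 115.53 tilt [-0.001 -0.003 -1.   ] F [-6.2 -4.   7.5] M [-0.61  0.99  1.19] w 0.0132 gf 48.2 q [-0.08  0.33  1.8  -0.    1.02 -0.52]
```

Emit:
{"method": "move_arm", "body": {
  "increments": [
    [[0,0,0,0,0,0],[0,0,0,0,0,0],[0,0,0,0,0,0],[0,0,0,0,0,0],[0,0,-0.06,0,0,0],[0,0,-0.15,0,0,0],[0,0,-0.155,0,0,0]]
  ],
  "gripper": 0.5
}}

```text
t: 6.02
eef_pos: [0.5927, 0.0678, 0.3314]
orientation: [0.536, 0.844, 0.002, 0.004]
contact_force: [-0.0, -0.3, -0.4]
width: 0.0427
grip_force: 0.0
```

```bash
python3 - <<'E'
from h import *
now(); print(plan((.5494,-.0177),.17,122)); m=arm.camera_model('wrist'); img=arm.grab_frame('wrist'); cv2.imwrite('pics/w2.png',img)
for c in('red','blue'):
    for a,ce,px in blobs(mask(img,c),(0,0,500,300),100):
        P=wcast(m,px,.0895)[:,:2]; w,V=np.linalg.eigh(np.cov(P.T)); (ctr,sz,_)=cv2.minAreaRect(np.float32(P)*1000)
        print(c,a,ce.round(1),'rect',np.round(ctr,1),np.round(sz,1),'ax',np.degrees(np.arctan2(V[1,1],V[0,1])).round(1))
E
```

```text
t 6.03 grasp [0.5942 0.0677 0.1767] yaw 115.23 tilt [ 0.01  -0.001 -1.   ] F [-0.  -0.3 -0.4] M [-0.03  0.01 -0.  ] w 0.0427 gf 0.0 q [-0.08  0.2   1.76  0.    1.18 -0.52]
[-0.098  -0.1261  0.0105  0.0013  0.0008 -0.0188]
red 851 [313.1 196.1] rect [588.1  71.7] [13.4 48.8] ax 116.9
blue 379 [221.2 263.4] rect [545.7  -9.8] [12.8 30.3] ax 114.6
```

View pics/w2.png

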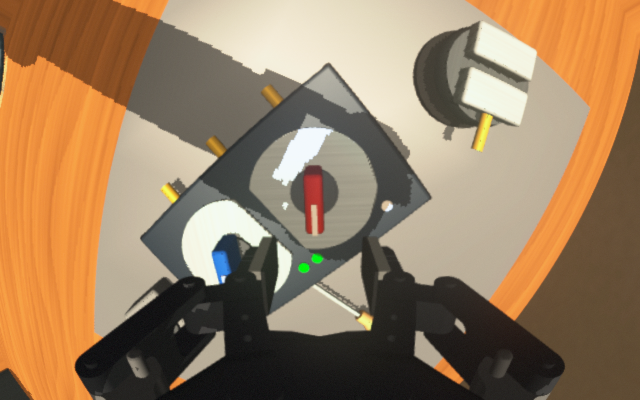

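The red stripe now points at its green dot, with the bar at −63°. Next I'll move above the blue bar.

Emit:
{"method": "move_arm", "body": {
  "increments": [
    [[-0.0995,-0.125,0.01,0,0,-0.0185],[-0.0995,-0.125,0.01,0,0,-0.0185],[-0.0995,-0.125,0.01,0,0,-0.0185],[-0.0995,-0.125,0.01,0,0,-0.0185],[-0.0995,-0.125,0.01,0,0,-0.0185]]
  ]
}}

```text
t: 6.7
eef_pos: [0.549, -0.0174, 0.3197]
orientation: [0.485, 0.874, 0.0, -0.0]
contact_force: [0.1, 0.1, -0.0]
width: 0.0429
grip_force: 0.0
```

```bash
python3 - <<'E'
from h import *
now(); print(plan((.5503,-.0183),.078,122)); m=arm.camera_model('wrist'); img=arm.grab_frame('wrist'); cv2.imwrite('pics/w3.png',img)
for c in('red','blue'):
    for a,ce,px in blobs(mask(img,c),(0,0,500,300),100):
        P=wcast(m,px,.0895)[:,:2]; w,V=np.linalg.eigh(np.cov(P.T)); (ctr,sz,_)=cv2.minAreaRect(np.float32(P)*1000)
        print(c,a,ce.round(1),'rect',np.round(ctr,1),np.round(sz,1),'ax',np.degrees(np.arctan2(V[1,1],V[0,1])).round(1))
E
```

```text
t 6.7 grasp [ 0.549  -0.0174  0.165 ] yaw 121.95 tilt [-0.  0. -1.] F [ 0.1  0.1 -0. ] M [ 0.   -0.07  0.08] w 0.0429 gf 0.0 q [-0.24  0.11  1.88  0.    1.16 -0.8 ]
[-2.40e-03  1.00e-03  1.45e-01 -0.00e+00 -1.00e-04 -1.00e-04]
blue 831 [318.7 209.1] rect [548.2 -17.3] [12.  42.8] ax 121.3
```

Emit:
{"method": "move_arm", "body": {
  "increments": [
    [[-0.002,0.001,0.07,0,0,0],[-0.002,0.001,0.12,0,0,0],[-0.002,0.001,0.143,0,0,0],[-0.002,0.001,0.143,0,0,0]]
  ]
}}

```text
t: 7.25
eef_pos: [0.5499, -0.0185, 0.2337]
orientation: [0.485, 0.874, -0.0, -0.001]
contact_force: [0.8, -0.4, 0.5]
width: 0.0428
grip_force: 0.0
```

Emit:
{"method": "move_arm", "body": {
  "increments": [
    [[0,0,0,0,0,0],[0,0,0,0,0,0],[0,0,0,0,0,0],[0,0,0,0,0,0],[0,0,0,0,0,0],[0,0,0,0,0,0]]
  ],
  "gripper": 0.0
}}

```text
t: 8.0
eef_pos: [0.5501, -0.0195, 0.2359]
orientation: [0.485, 0.874, -0.001, 0.0]
contact_force: [-4.4, -2.2, 4.7]
width: 0.0133
grip_force: 39.7
```

```bash
python3 - <<'E'
from h import *
now()
E
```

```text
t 8.0 grasp [ 0.5501 -0.0197  0.0812] yaw 121.93 tilt [-0.    -0.002 -1.   ] F [-4.4 -2.2  4.7] M [-0.36  0.73  0.06] w 0.0133 gf 39.7 q [-0.24  0.23  1.91 -0.    1.   -0.8 ]
```

Emit:
{"method": "move_arm", "body": {
  "increments": [
    [[0,0,0,0,0,-0.018],[0,0,0,0,0,-0.04],[0,0,0,0,0,-0.064],[0,0,0,0,0,-0.088],[0,0,0,0,0,-0.112],[0,0,0,0,0,-0.136],[0,0,0,0,0,-0.15],[0,0,0,0,0,-0.15]]
  ]
}}

```text
t: 9.0
eef_pos: [0.5504, -0.0188, 0.2359]
orientation: [0.036, 0.999, 0.0, 0.001]
contact_force: [-4.0, 1.8, 6.4]
width: 0.0135
grip_force: 39.9
```

```bash
python3 - <<'E'
from h import *
now()
E
```

```text
t 9.0 grasp [ 0.5506 -0.0188  0.0812] yaw 175.84 tilt [ 0.002  0.    -1.   ] F [-4.   1.8  6.4] M [0.41 0.44 0.06] w 0.0135 gf 39.9 q [-0.24  0.23  1.91  0.    0.99 -1.74]
```

Emit:
{"method": "move_arm", "body": {
  "increments": [
    [[0,0,0,0,0,-0.02],[0,0,0,0,0,-0.038],[0,0,0,0,0,-0.048],[0,0,0,0,0,-0.05],[0,0,0,0,0,-0.05]]
  ]
}}

```text
t: 9.62
eef_pos: [0.5504, -0.0187, 0.2359]
orientation: [-0.119, 0.993, 0.001, 0.001]
contact_force: [-3.5, 2.8, 7.1]
width: 0.0135
grip_force: 45.4
```

```bash
python3 - <<'E'
from h import *
now()
E
```

```text
t 9.62 grasp [ 0.5506 -0.0185  0.0813] yaw -166.39 tilt [ 0.001  0.002 -1.   ] F [-3.5  2.8  7.1] M [ 0.54  0.6  -0.83] w 0.0135 gf 45.4 q [-0.24  0.23  1.91  0.    0.99 -2.05]
```

Emit:
{"method": "move_arm", "body": {
  "increments": [
    [[0,0,0,0,0,0],[0,0,0,0,0,0],[0,0,0,0,0,0],[0,0,0,0,0,0],[0,0,-0.06,0,0,0],[0,0,-0.15,0,0,0],[0,0,-0.2,0,0,0],[0,0,-0.2,0,0,0]]
  ],
  "gripper": 0.5
}}

```text
t: 10.62
eef_pos: [0.5507, -0.0191, 0.3573]
orientation: [-0.121, 0.993, -0.001, 0.003]
contact_force: [0.2, -0.4, -0.0]
width: 0.0426
grip_force: 0.0
```

```bash
python3 - <<'E'
from h import *
now(); m=arm.camera_model('wrist'); img=arm.grab_frame('wrist'); cv2.imwrite('pics/w4.png',img)
for c in('red','blue'):
    for a,ce,px in blobs(mask(img,c),(0,0,640,300),100):
        P=wcast(m,px,.0895)[:,:2]; w,V=np.linalg.eigh(np.cov(P.T)); (ctr,sz,_)=cv2.minAreaRect(np.float32(P)*1000)
        print(c,a,ce.round(1),'rect',np.round(ctr,1),np.round(sz,1),'ax',np.degrees(np.arctan2(V[1,1],V[0,1])).round(1))
E
```

```text
t 10.62 grasp [ 0.5516 -0.0193  0.2026] yaw -166.11 tilt [ 0.006 -0.002 -1.   ] F [ 0.2 -0.4 -0. ] M [0.02 0.03 0.03] w 0.0426 gf 0.0 q [-0.24  0.06  1.85 -0.    1.22 -2.05]
red 347 [409.7 246.2] rect [574.6  65.5] [19.3 27.1] ax 125.3
blue 596 [321.4 188.7] rect [547.4 -19. ] [43.4 11.9] ax -168.5
```

View pics/w4.png

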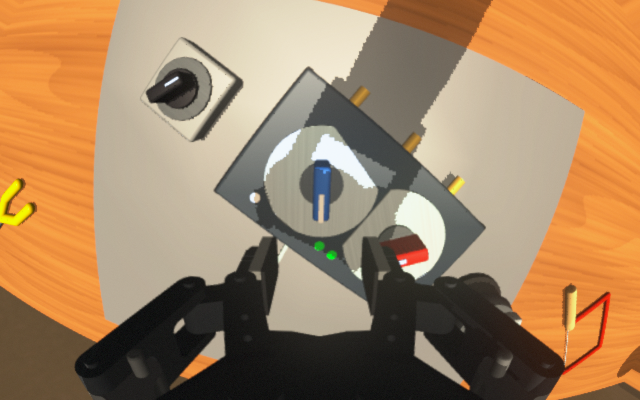

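The blue stripe (321,205) points at its green dot (319,246). The red bar (409,248) still has its stripe end facing the green dots, and the gripper is clear of everything.

```bash
python3 -c "
from rig import arm
print(arm.job_done())"
```

```text
the job is handed in; nothing more can be done
None
```

I turned the red isolator to its stop first, then the blue selector to its stop. Wrist pictures showed each at its green dot, the gripper was clear and the robot clock read about 10.6 s; I handed the job in, but no verdict came back.

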